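Kick down the prop of a splash screen and hold the screen upright

TASK

The splash screen's hub clamps are still slack, so it tips freely. While it still leans on its back stops, swing the spring kickstand on its front all the way down, past centre, to its end stop; then take the screen by its top rail, bring it upright and keep holding it plumb and still for the colleague who will tighten the hubs: finish while gripping the rail. Do not shift the base, let the screen fall forward or disturb the things around it.

Things in the scene. Friction and masses are not known exactly. Their poses are not given: they have to be found in the camera images.
- screen_base: Loose grey foot frame, 225 x 330 x 51 mm over its black clamp knobs, 1.8 kg. Origin: on the bench, below the hub axis, midway between the hubs. x to the screen's rear (away from the kickstand), y along the hub axis, z up. Hub axis 32 mm above the origin; foot bars reach 88 mm forward, 138 mm back.
- screen (a joint): Lean of the clear screen about the hub axis, rad: 0 = upright, positive = forward (towards base -x). At the start -0.24, on its back stops. 2 kg with slack hubs: tips by itself either way, and with the kickstand down comes to rest on its foot at about +0.10. Aluminium frame 244 mm wide, posts 14 mm square.
- top_rail: Bare aluminium tube, 18 mm thick, 262 mm long, on top of the screen; black end caps. Origin: its middle, 228 mm above the hub axis. y along the tube, z up along the screen. Upright, its centre is 260 mm above the bench; 11 mm below its centre only the clear panel (5 mm) and the posts go on.
- kickstand (a joint): Angle of the kickstand, rad: 0 = stowed, level across the screen's front; 1.75 = end stop, pointing down and forward. Its spring pulls it back to 0 below about 0.88 and snaps it on to 1.75 beyond that. Turning axis: base x tipped 0.44 rad downwards, in the upright screen's frame (0.906, 0, -0.423), right-handed.
- kickstand_pivot (a point): Point on the kickstand's turning axis, 43 mm ahead of the screen's plane and 84 mm above the hub axis, 85 mm from the middle towards base +y. The steel leg, 12 mm thick, starts here.
- kickstand_tang (a point): Middle of the red sleeve (15 mm thick, 22 mm long) on the tang, the peg by which the leg is pushed. It stands off the leg 72 mm from the pivot, parallel to the turning axis, away from the screen; this point is 23 mm out from the leg's middle line. Pushing it round takes about 4 N at first, less later.
- kickstand_foot (a point): Centre of the black rubber ball (22 mm) at the end of the leg, 109 mm from the pivot.
- beaker: Small clear beaker, 66 x 72 x 78 mm. Bystander. Origin: centre of its underside.
- amber_bottle: Small reagent bottle with a black cap, 54 x 54 x 113 mm. Bystander. Origin: centre of its underside.
- dishes: Stack of petri dishes, 63 x 63 x 76 mm. Bystander. Origin: centre of its underside.

How it is judged:
On the way, in this order (a step that is already met when the one before it is completed fails the run):
1. the kickstand is down at its end stop while the screen still leans back on its stops (value of joint kickstand above 1.65 rad and value of joint screen below -0.15 rad), for 0.3 s.
2. the screen is upright in the fingers' grip on its top rail (angle between top_rail's own z axis and vertical below 0.045 rad and contact force between the fingers and top_rail above 2 N), for 0.3 s.
At the end, for the whole second after the job is handed in: The kickstand is at its end stop (over 1.65 rad); the screen is upright within 0.045 rad (2.6 degrees) and still (under 0.08 rad/s), with the fingers gripping its top rail (over 2 N); the base stands flat on the bench (within 0.03 rad and 6 mm), within 30 mm of where it was (all of step 2 and value of joint kickstand above 1.65 rad and velocity of joint screen between -0.08 and 0.08 rad/s and angle between screen_base's own z axis and vertical below 0.03 rad and height (world z) of screen_base below 0.006 m and distance of screen_base from where it was at the start of the episode below 0.03 m); the arm keeps its last pose, push and grip.
It fails at once if the screen falls forward (value of joint screen above 0.2 rad).
It fails at once if the base is shifted by more than 30 mm (distance of screen_base from where it was at the start of the episode above 0.03 m).
It fails at once if a bystander is pushed more than 20 mm or tipped (distance of any of beaker, amber_bottle, dishes from where it was at the start of the episode above 0.02 m or angle between any of beaker, amber_bottle, dishes's own z axis and vertical above 0.3 rad).
It also fails if it takes over 58 s, if anything falls off the work surface, if the arm or the gripper's body presses on something with over 40 N, if the wrist force passes 120 N, or if a joint passes its speed limit or range.

ROBOT

A 6-joint arm with a two-finger parallel gripper is mounted at the origin on a cart in front of the work surface, level with it; the furniture and walls round the work are solid. World frame = base frame: x ahead of the robot, y to its left, z up, the work surface at z = 0. Lengths are in m, angles in rad, forces in N, time in s.
With the tool pointing down it reaches from about 0.4 to 0.825 m from the base axis. Payload 7 kg.
Tool frame: the origin (TCP) lies at the centre of the arm's flange, where the gripper is bolted on; the fingertips stand 178 mm ahead of it and the grasp point (between the pads) lies 159 mm ahead of it; z points along the fingers, y is the direction in which the jaws open and shut (so a half turn about z gives the same grasp; the last joint's range is limited). The gripper opens to 88 mm and grips with 3 to 60 N. Pads are 19 mm wide; open, the fingers measure 130 mm over their backs; the gripper's body (78 mm by 193 mm) begins 47 mm behind the grasp point.
Start: joints at [-0.891, 0.359, 0.012, 0, -1.224, -0.288], TCP at [0.258, -0.624, 0.405] pointing down, gripper open.
Joint ranges: [-3.07, 3.07], [-1.43, 2.12], [-1.02, 1.25], [-3.03, 1.67], [-3.05, -0], [-3.03, 3.03]. Speed limits (rad/s): [2.39, 2.39, 3.01, 3.14, 3.14, 3.14].

INTERFACE

Orientations are given as [roll, pitch, yaw] about the fixed x, y, z axes, in that order (R = Rz(yaw) Ry(pitch) Rx(roll)).
In Python, from station import * gives the robot as it stands.
- The arm moves only by the tool send_rows, never from a script. Its argument "motion" is a list of rows, each an object with "offset": the shift along the tool's x, y, z in cm, a list of three; "turn": the turn about the tool's z in degrees. In form: [{"offset": [x, y, z], "turn": turn}, ...]. A call has 1 to 8 rows; each row is the pose to reach, as a shift and turn from the pose commanded when the call began, along the tool's axes at that moment; what a row does not reach only later rows make up. A row lasts 1/10 s, in which the tool goes at most 50 mm and 8.59 degrees, less where a joint would pass 70% of its speed; a pose out of reach is approached as far as the arm can. A call with a gripper value outside its range is refused whole. "hand" is the opening, from -1 (shut) to 1 (fully open), set as the call begins (left out, the last holds). The fingers move at their own pace and stop on an object; "squeeze" is the grip in N (left out, the last holds). Time passes only in rows, so rows that repeat a pose let the fingers close. It gives the time, the measured TCP pose, the force and the opening at its end, in the units of the state.
- get_state(): the state, without advancing time (a new reading comes with each control period).
- grab_frame(name): name is "scene" or "top"; returns a dict with "frame" (400x640x3 uint8, blue, green, red), "range_z" (400x640 float32, m along the optical axis (not along the pixel's ray), 0 where there is no reading), "vertical_fov" (degrees; the focal length in pixels is half the picture's height over the tangent of half this angle, whatever the lens; pixels are square), "cx", "cy" (the principal point, pixels), "k1" (the pictures are not rectified: a ray, as slopes to the right and down, at radius r is drawn at 1 + k1 r^2 times it, then the intrinsics apply), "cam_to_world" (4x4, takes a point from camera to world coordinates). Camera axes: x right, y up, looking along -z (the intrinsics and any distortion apply to the point x, -y, -z); pixel columns grow to the right and rows downward; lengths in m; the calibration is good to about 2 mm. A picture is of the moment at which its call begins.
- job_done(): hands the job in, once; it reports no verdict.
The state is a dict: "t": time; "q": joint angles; "qd": joint speeds; "joint_efforts": joint torques, N m; "eef_pos": TCP position; "ee_rot": TCP orientation; "force": force on the tool from outside, world axes, zero at the start; "moment": the same for the moment, N m; "width": finger opening in m.
Only numpy, scipy, OpenCV 4.12 (cv2) and the standard library are available. Lean on these libraries where they do the work, as an engineer would, in place of code of your own. Each camera call takes 0.05 s, during which the arm holds its last target. There are 200 camera calls.

## Working session

There is one attempt and no reset: what is moved stays moved. The work goes in short steps, Python scripts to look and compute and a tool call to move; the robot and the scene stay as the last step left them, time stands still between calls to the robot, and variables do not carry over. Pictures are saved under pics/ and viewed, about 8 in all and at most 12, crops included, and the job is handed in when it is done.

Besides the shell and the picture viewer there is one more tool, called after "Emit:" as name([rows], argument=value, ...), one row to a line, values as JSON. send_rows: Moves the arm, as the interface text tells. Its arguments: {"type":"object","properties":{"motion":{"type":"array"},"hand":{"type":"number"},"squeeze":{"type":"number"}},"required":["motion"]}

```bash
mkdir -p pics; ls; cat > h.py <<'E'
import numpy as np, cv2
from station import *
def cloud(d):
    H,W=d["range_z"].shape
    f=H/2/np.tan(np.radians(d["vertical_fov"])/2)
    v,u=np.mgrid[0:H,0:W].astype(np.float64)
    K=np.array([[f,0,d["cx"]],[0,f,d["cy"]],[0,0,1.]])
    p=cv2.undistortPoints(np.stack([u.ravel(),v.ravel()],1)[:,None],K,np.array([d["k1"],0,0,0,0.]))[:,0].reshape(H,W,2)
    z=d["range_z"]
    P=np.stack([p[...,0]*z,-p[...,1]*z,-z,np.ones_like(z)],-1)@np.array(d["cam_to_world"]).T
    P=P[...,:3]; P[z==0]=np.nan
    return P
E
python3 - <<'E'
from h import *
s=get_state(); print(s)
for n in("scene","top"):
    d=grab_frame(n); cv2.imwrite(f"pics/{n}0.png",d["frame"]); np.savez(f"{n}0.npz",P=cloud(d),f=d["frame"])
    print(n,{k:d[k] for k in d if k not in("frame","range_z")})
E
```

```text
pics
{'t': 0.0, 'q': array([-8.90917808e-01,  3.59369981e-01,  1.10395885e-02, -3.78055200e-04,
       -1.22410039e+00, -2.88107860e-01]), 'qd': array([-0.00074797,  0.00069983,  0.001054  , -0.0015351 , -0.00040909,
        0.00095227]), 'joint_efforts': array([-1.32376204e-03, -5.82716453e+01,  2.93060696e+01,  6.99703708e+00,
        6.89007895e-03, -1.94962754e-04]), 'eef_pos': array([ 0.25765751, -0.62366299,  0.40371996]), 'ee_rot': array([ 3.13992457e+00, -1.23713892e-04, -2.74995064e+00]), 'force': array([-0.02782556,  0.61738351, -0.73613478]), 'moment': array([ 0.06873763,  0.0316328 , -0.00827437]), 'width': 0.08750858203785059}
scene {'vertical_fov': 45.131463164828965, 'cx': 317.8493586214821, 'cy': 200.14471269765087, 'k1': -0.0052387884051483865, 'cam_to_world': array([[-0.72183658,  0.27462294, -0.63524341, -0.22034111],
       [-0.69161731, -0.31920943,  0.64789724,  0.69160216],
       [-0.02484825,  0.90702127,  0.42035102,  0.69004691],
       [ 0.        ,  0.        ,  0.        ,  1.        ]])}
top {'vertical_fov': 44.34743271433969, 'cx': 328.2280255563531, 'cy': 201.61608983822765, 'k1': -0.02825163931748686, 'cam_to_world': array([[ 0.02189329,  0.99528276, -0.09451407,  0.44440623],
       [-0.99973902,  0.02241179,  0.00442778, -0.13393065],
       [ 0.00652512,  0.09439246,  0.99551368,  1.45674243],
       [ 0.        ,  0.        ,  0.        ,  1.        ]])}
```

View pics/scene0.png

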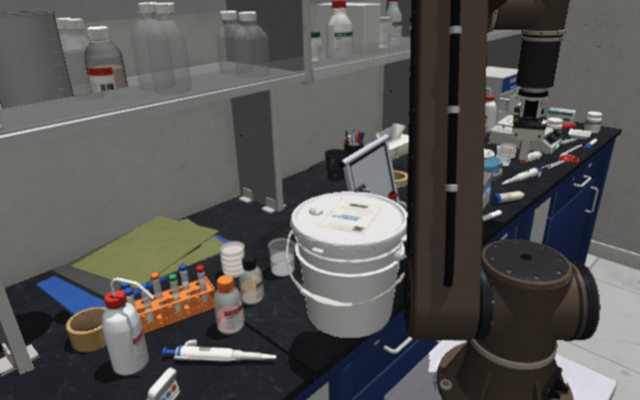

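View pics/top0.png

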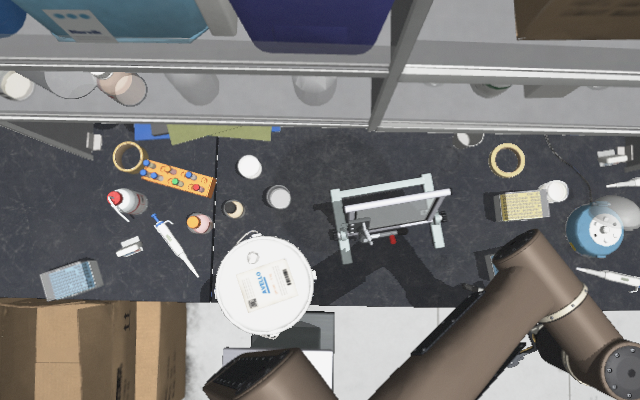

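The top view shows the screen with its rail from (345,210) to (450,192), its front facing the robot (image down). The red tang is at (392,239), and the bystanders are to the left. Next I measure these points.

```bash
python3 - <<'E'
from h import *
z=np.load("top0.npz");P=z["P"];f=z["f"].astype(int)
b,g,r=f[...,0],f[...,1],f[...,2]
m=np.zeros(b.shape,bool);m[170:275,320:460]=1
red=m&(r>120)&(g<70)&(b<70); print("red",red.sum(),np.nanmean(P[red],0),np.nanmin(P[red],0),np.nanmax(P[red],0))
rail=m&(P[...,2]>0.225)&(P[...,2]<0.3); Q=P[rail];print("rail",len(Q))
c=Q.mean(0);u,s,vt=np.linalg.svd(Q-c);t=(Q-c)@vt[0];print(c,vt[0],t.min(),t.max(),Q[:,2].min(),Q[:,2].max(), np.percentile(Q[:,2],[5,50,95]))
print("ends",Q[t<t.min()+.01].mean(0),Q[t>t.max()-.01].mean(0))
ft=m&(P[...,2]>0.008)&(P[...,2]<0.06)&(g>110); Q=P[ft];
print("feet",len(Q)); rr=cv2.minAreaRect(Q[:,:2].astype(np.float32));print(rr,cv2.boxPoints(rr))
for (u_,v_) in [(335,185),(345,255),(428,180),(438,240),(470,140),(400,125),(390,128)]: print(u_,v_,P[v_,u_])
for n in("scene","top"):
    pass
# upscaled crop
cv2.imwrite("pics/crop0.png",cv2.resize(z["f"][165:275,310:470],None,fx=5,fy=5,interpolation=cv2.INTER_CUBIC))
# shelf min height
S=P[100:200,300:480];k=S[...,2]>0.3;print("shelf",S[k].min(0),S[k].max(0))
# obstacles near region in height>0.1
A=P[...,2]>0.12; A&=(P[...,0]>0.2)&(P[...,0]<0.9)&(P[...,1]>-.5)&(P[...,1]<.3); 
n,l,st,ce=cv2.connectedComponentsWithStats(A.astype(np.uint8))
for i in range(1,n):
    if st[i,4]>30: print(st[i],np.nanmin(P[l==i],0).round(3),np.nanmax(P[l==i],0).round(3))
E
```

```text
red 41 [ 0.47241358 -0.31358052  0.14379163] [ 0.46195915 -0.32023769  0.13665065] [ 0.4834839  -0.30715299  0.15279229]
rail 927
[ 0.56491973 -0.309563    0.25675054] [-0.18911281  0.98195289  0.00220645] -0.13763583820177608 0.13672731861811785 0.2250674092138547 0.26746265455663765 [0.2290023  0.26022861 0.26478765]
ends [ 0.59118859 -0.43915313  0.26028583] [ 0.54072435 -0.1799785   0.25978744]
feet 1980
((0.5370745658874512, -0.31409716606140137), (0.22371229529380798, 0.30758240818977356), 11.021909713745117) [[ 0.3978792  -0.18452792]
 [ 0.4566842  -0.4864367 ]
 [ 0.6762699  -0.4436664 ]
 [ 0.6174649  -0.14175764]]
335 185 [ 0.63285977 -0.15954161  0.00177851]
345 255 [ 0.42571071 -0.19274057  0.01606519]
428 180 [ 0.6526943  -0.43564866  0.01336028]
438 240 [ 0.4752449  -0.46491511  0.01668466]
470 140 [ 0.77507947 -0.55973581  0.02144017]
400 125 [ 0.69856874 -0.28175667  0.47365379]
390 128 [ 0.6959537  -0.2634493   0.45712837]
shelf [ 0.69235752 -0.453138    0.4340629 ] [ 0.76071279 -0.07470245  0.65199173]
[    0     0   632   134 65218] [ 0.692 -0.5    0.434] [0.816 0.3   0.982]
[ 343  188  110   57 2533] [ 0.458 -0.445  0.12 ] [ 0.599 -0.176  0.267]
[187 216  13  12 109] [0.493 0.211 0.12 ] [0.523 0.244 0.136]
[  368   229   182   171 13872] [ 0.224 -0.5    0.562] [ 0.486 -0.202  0.765]
[ 214  230  103  110 7884] [ 0.209 -0.113  0.134] [0.487 0.141 0.257]
[ 220  348  119   52 4351] [ 0.2   -0.157  0.312] [0.305 0.039 0.825]
```

View pics/crop0.png

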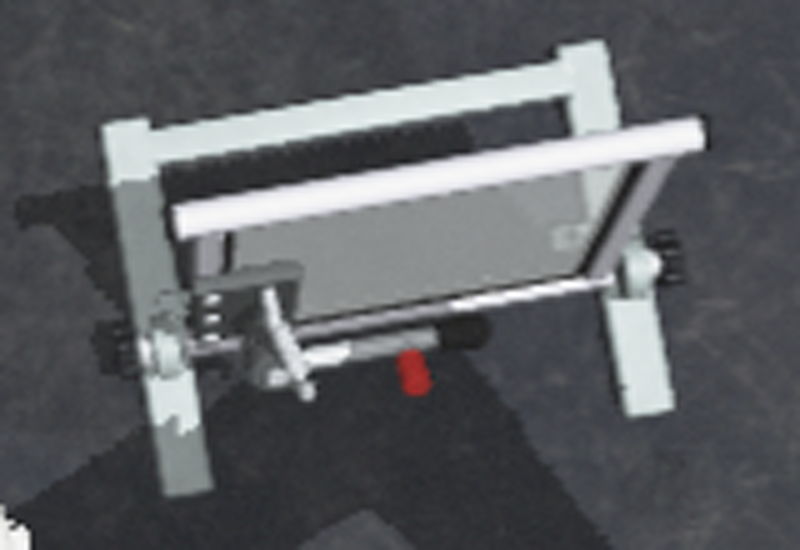

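The model (base origin about (0.513,-0.319), yaw 0.19) predicts the tang within 3 mm of where I measured it. The tang's axis stays in the plane normal to the hub axis, so I can grip the sleeve with the jaws along base y and carry it round the arc. First I check how high the parts near the pivot reach, and compute the moves.

```bash
cat >> h.py <<'E'
from scipy.spatial.transform import Rotation as Rot
O=np.array([.5128,-.319,0]); PSI=.19
B=Rot.from_euler('z',PSI).as_matrix()
def b2w(p): return O+B@np.array(p,float)
def w2b(p): return (np.asarray(p)-O)@B
def rel(pos,yaw=None,frm=None):
    "offset cm in tool axes and turn deg from the present pose to world TCP pos / yaw"
    s=get_state(); R=Rot.from_euler('xyz',s["ee_rot"]).as_matrix()
    o=R.T@(np.array(pos)-s["eef_pos"])*100
    t=0 if yaw is None else -np.degrees((yaw-s["ee_rot"][2]+np.pi)%(2*np.pi)-np.pi)
    return o.round(2),round(float(t),1)
def tang(th,lean=-.24):
    a=np.array([.906,0,-.423]);L=Rot.from_euler('y',-lean).as_matrix()
    leg=np.cos(th)*np.array([0,-1,0])+np.sin(th)*np.cross(a,[0,-1,0])
    return L@(np.array([-.043,.085,.084])+.072*leg-.023*a)+[0,0,.032]
E
python3 - <<'E'
from h import *
z=np.load("top0.npz");P=w2b(z["P"])
for y0 in np.arange(-.02,.14,.02):
    k=(P[...,1]>y0)&(P[...,1]<y0+.02)&(P[...,0]<-.01)&(P[...,0]>-.12)&(P[...,2]>.06)
    Q=P[k]
    if len(Q): i=Q[:,2].argmax(); j=Q[:,0].argmin(); print(round(y0,2),len(Q),"top",Q[i].round(3),"front",Q[j].round(3))
yaw=PSI-np.pi
T=b2w(tang(0)); print(T)
G=b2w(tang(0)+[-.004,0,.169]) # tips 9mm below tang centre
print("above",rel(G+[0,0,.10],yaw),"at",rel(G,yaw))
for th in (.3,.6,.9,1.1,1.3,1.5,1.75): print(th,(100*(tang(th)-tang(0))).round(2),tang(th).round(3))
E
```

```text
-0.02 46 top [-0.023 -0.011  0.14 ] front [-0.03  -0.02   0.129]
0.0 80 top [-0.044  0.014  0.153] front [-0.05   0.011  0.143]
0.02 31 top [-0.019  0.029  0.134] front [-0.027  0.029  0.124]
0.04 32 top [-0.025  0.041  0.134] front [-0.027  0.046  0.129]
0.06 64 top [-0.012  0.076  0.162] front [-0.043  0.067  0.124]
0.08 65 top [-0.014  0.082  0.163] front [-0.035  0.082  0.115]
[ 0.47133114 -0.31373705  0.138217  ]
above (array([-31.19,  20.57,  -0.32]), 11.6) at (array([-31.19,  20.56,   9.68]), 11.6)
0.3 [-1.33  0.32 -1.66] [-0.053  0.016  0.122]
0.6 [-2.55  1.26 -3.17] [-0.065  0.026  0.107]
0.9 [-3.53  2.72 -4.4 ] [-0.075  0.04   0.094]
1.1 [-4.02  3.93 -5.  ] [-0.08   0.052  0.088]
1.3 [-4.34  5.27 -5.41] [-0.083  0.066  0.084]
1.5 [-4.5   6.69 -5.6 ] [-0.085  0.08   0.082]
1.75 [-4.44  8.48 -5.52] [-0.084  0.098  0.083]
```

Emit:
send_rows([
  {"offset": [-4, 2.5, 0], "turn": 3},
  {"offset": [-8, 5.2, 0], "turn": 6},
  {"offset": [-12, 8, 0], "turn": 9},
  {"offset": [-16, 10.6, 0], "turn": 11.6},
  {"offset": [-20, 13.2, 0], "turn": 11.6},
  {"offset": [-24, 16, 0], "turn": 11.6},
  {"offset": [-28, 18.6, 0], "turn": 11.6},
  {"offset": [-30.9, 20.6, 0], "turn": 11.6},
], hand=-0.1, squeeze=15)

```text
t: 0.9
eef_pos: [0.4657, -0.3131, 0.4045]
ee_rot: [3.141, 0.0, -2.951]
force: [-0.0, -0.3, 0.5]
width: 0.0398
```

Emit:
send_rows([
  {"offset": [0, 0, 2]},
  {"offset": [0, 0, 4]},
  {"offset": [0, 0, 4]},
  {"offset": [0, 0, 4]},
])

```text
validation failed for argument at $.mo...
```

```bash
python3 - <<'E'
from h import *
s=get_state();print(s["t"],s["eef_pos"],s["ee_rot"],s["force"],s["width"])
G=b2w(tang(0)+[-.007,0,.169]);print(rel(G,PSI-np.pi))
for n in("scene","top"):
    d=grab_frame(n);f=d["frame"]
    cv2.imwrite(f"pics/{n}1.png",f)
    P=cloud(d);b,g,r=[f[...,i].astype(int) for i in range(3)]
    k=(r>100)&(g<60)&(b<60)&(np.linalg.norm(P-[.47,-.314,.14],axis=2)<.05)
    print(n,k.sum(),np.nanmean(P[k],0) if k.any() else None)
a=cv2.imread("pics/top1.png")[140:300,300:500];c=cv2.imread("pics/scene1.png")[110:240,320:480]
cv2.imwrite("pics/c1.png",np.hstack([cv2.resize(a,(400,320)),cv2.resize(c,(394,320))]))
E
```

```text
0.9 [ 0.4656884  -0.31312675  0.40454336] [ 3.14133348e+00  2.67408031e-05 -2.95114980e+00] [-0.03991605 -0.27621518  0.53877361] 0.03977203968644358
(array([ 0.16, -0.17,  9.73]), 0.0)
scene 30 [ 0.47190647 -0.30807693  0.14225014]
top 0 None
```

View pics/c1.png

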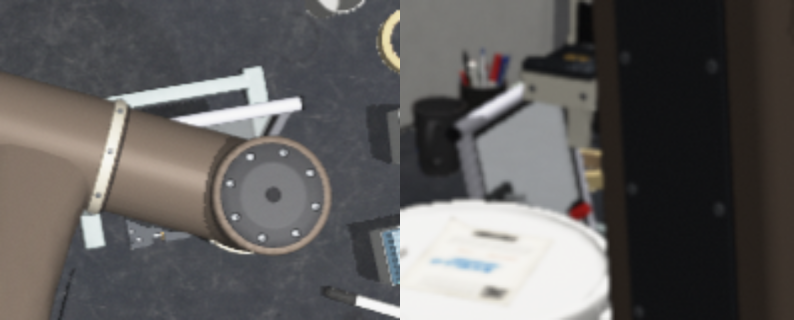

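The top crop shows the tool over the tang. The scene crop shows the red sleeve at about (437,196), at the modelled position. Now I descend.

Emit:
send_rows([
  {"offset": [0.1, -0.1, 2], "turn": 0},
  {"offset": [0.1, -0.1, 4], "turn": 0},
  {"offset": [0.1, -0.1, 6], "turn": 0},
  {"offset": [0.1, -0.1, 7], "turn": 0},
  {"offset": [0.1, -0.1, 8], "turn": 0},
  {"offset": [0.1, -0.1, 9], "turn": 0},
  {"offset": [0.1, -0.1, 9.7], "turn": 0},
  {"offset": [0.1, -0.1, 9.7], "turn": 0},
])

```text
t: 1.8
eef_pos: [0.4636, -0.3166, 0.3068]
ee_rot: [3.141, -0.001, -2.952]
force: [-0.1, -0.0, 0.0]
width: 0.0394
```

Emit:
send_rows([
  {"offset": [0, 0, 0], "turn": 0},
  {"offset": [0, 0, 0], "turn": 0},
  {"offset": [0, 0, 0], "turn": 0},
  {"offset": [0, 0, 0], "turn": 0},
  {"offset": [0, 0, 0], "turn": 0},
], hand=-1, squeeze=15)

```text
t: 2.3
eef_pos: [0.4634, -0.3153, 0.3074]
ee_rot: [3.139, -0.0, -2.953]
force: [-1.7, 10.5, 3.4]
width: 0.0143
```

Emit:
send_rows([
  {"offset": [0, 0.15, 0], "turn": 0},
  {"offset": [0.3, 0.2, 0.45], "turn": 0},
  {"offset": [0.65, 0.23, 0.9], "turn": 0},
  {"offset": [0.65, 0.23, 0.9], "turn": 0},
])

```text
t: 2.7
eef_pos: [0.4565, -0.3153, 0.2991]
ee_rot: [3.141, 0.0, -2.952]
force: [-2.7, 4.8, 7.8]
width: 0.014
```

```bash
cat > rail.py <<'E'
from h import *
d=grab_frame("scene");P=w2b(cloud(d));f=d["frame"]
s=get_state();print(s["t"],"F base",(B.T@s["force"]).round(1),"w",s["width"].round(4))
k=(P[...,2]>.235)&(P[...,2]<.285)&(P[...,0]>-.1)&(P[...,0]<.09)&(P[...,1]>.03)&(P[...,1]<.135);Q=P[k]
print("rail pts",len(Q),"med",np.median(Q,0).round(4),"front/top pct",np.percentile(Q[:,0],[5,95]).round(4),np.percentile(Q[:,2],[5,95]).round(4))
b,g,r=[f[...,i].astype(int) for i in range(3)]
k=(r>100)&(g<60)&(b<60)&(np.linalg.norm(P-[-.06,.05,.11],axis=2)<.08)
print("red",k.sum(),P[k].mean(0).round(4) if k.any() else None)
E
python3 rail.py; python3 - <<'E'
from h import *
z=np.load("scene0.npz");P=w2b(z["P"])
k=(P[...,2]>.235)&(P[...,2]<.285)&(P[...,0]>-.1)&(P[...,0]<.09)&(P[...,1]>.03)&(P[...,1]<.135);Q=P[k]
print("start",len(Q),np.median(Q,0).round(4),np.percentile(Q[:,0],[5,95]).round(4),np.percentile(Q[:,2],[5,95]).round(4))
E
```

```text
start 252 [0.0507 0.0857 0.2538] [0.0473 0.0589] [0.2367 0.2634]Traceback (most recent call last):
  File "rail.py", line 3, in <module>
    s=get_state();print(s["t"],"F base",(B.T@s["force"]).round(1),"w",s["width"].round(4))
                                                                      ^^^^^^^^^^^^^^^^
AttributeError: 'float' object has no attribute 'round'
```

```bash
sed -i 's/s\["width"\].round(4)/round(s["width"],4)/' rail.py; python3 rail.py
```

```text
2.8 F base [-1.1  5.8  6.7] w 0.0141
rail pts 255 med [0.0507 0.0857 0.2541] front/top pct [0.0464 0.0588] [0.2368 0.263 ]
red 0 None
```

Emit:
send_rows([
  {"offset": [0.6, 0.24, 0.75], "turn": 0},
  {"offset": [1.0, 0.5, 1.3], "turn": 0},
  {"offset": [1.4, 0.8, 1.8], "turn": 0},
  {"offset": [1.8, 1.2, 2.3], "turn": 0},
])

```text
t: 3.2
eef_pos: [0.4371, -0.3086, 0.2768]
ee_rot: [-3.138, 0.001, -2.952]
force: [-2.4, -13.4, 0.3]
width: 0.0137
```

```bash
python3 rail.py
```

```text
3.25 F base [-3.5 -9.7 -3.1] w 0.0138
rail pts 251 med [0.0508 0.0839 0.2544] front/top pct [0.0475 0.0589] [0.2367 0.2633]
red 0 None
```

Emit:
send_rows([
  {"offset": [0.4, 0.3, 0.5], "turn": 0},
  {"offset": [0.7, 0.8, 0.9], "turn": 0},
  {"offset": [1.0, 1.35, 1.3], "turn": 0},
  {"offset": [1.3, 1.95, 1.6], "turn": 0},
])

```text
t: 3.65
eef_pos: [0.4195, -0.2915, 0.2588]
ee_rot: [-3.141, -0.002, -2.953]
force: [-1.2, -11.6, -12.8]
width: 0.0135
```

```bash
python3 rail.py
```

```text
3.7 F base [ -3.3  -8.1 -12.5] w 0.0134
rail pts 269 med [0.0511 0.0831 0.2532] front/top pct [-0.049   0.0595] [0.237  0.2636]
red 0 None
```

Emit:
send_rows([
  {"offset": [0.2, 0.3, 0.3], "turn": 0},
  {"offset": [0.4, 0.8, 0.5], "turn": 0},
  {"offset": [0.6, 1.4, 0.75], "turn": 0},
  {"offset": [0.65, 1.8, 0.8], "turn": 0},
])

```text
t: 4.1
eef_pos: [0.4094, -0.274, 0.2505]
ee_rot: [3.14, -0.003, -2.953]
force: [-2.0, -3.9, -12.6]
width: 0.0133
```

```bash
python3 rail.py
```

```text
4.15 F base [ -2.6  -2.3 -11.2] w 0.0133
rail pts 327 med [0.0508 0.0921 0.255 ] front/top pct [-0.073   0.0589] [0.237  0.2786]
red 0 None
```

Emit:
send_rows([
  {"offset": [0, 0, 0.1], "turn": 0},
  {"offset": [0, 0, 0.1], "turn": 0},
  {"offset": [0, 0, 0.1], "turn": 0},
  {"offset": [0.8, 0.3, -0.6], "turn": 0},
  {"offset": [1.6, 0.6, -1.3], "turn": 0},
  {"offset": [2.8, 0.6, -2.2], "turn": 0},
  {"offset": [4.2, 0.6, -3.4], "turn": 0},
  {"offset": [5.5, 0.6, -5], "turn": 0},
], hand=0)

```text
t: 4.95
eef_pos: [0.3543, -0.2786, 0.3027]
ee_rot: [-3.141, 0.0, -2.952]
force: [0.8, -0.5, -0.1]
width: 0.0438
```

```bash
python3 rail.py; python3 - <<'E'
from h import *
d=grab_frame("top");cv2.imwrite("pics/t2.png",cv2.resize(d["frame"][140:300,300:500],(600,480)));d=grab_frame("scene");cv2.imwrite("pics/s2.png",cv2.resize(d["frame"][110:260,320:480],(640,600)))
E
```

```text
5.0 F base [-2.5 -0.1  1.4] w 0.0438
rail pts 251 med [0.0515 0.086  0.2531] front/top pct [0.0477 0.0596] [0.2366 0.2627]
red 0 None
```

View pics/s2.png

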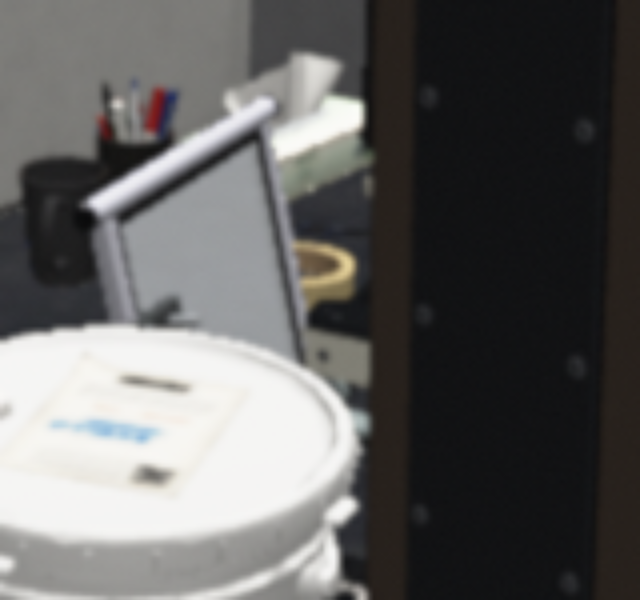

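The scene crop shows the leg is gone from the front of the panel and the screen is still leaning back, with the rail from (95,205) to (270,105). Now I raise the tool and go above the rail.

Emit:
send_rows([
  {"offset": [2, 0, -4], "turn": 0},
  {"offset": [2, 0, -8], "turn": 0},
  {"offset": [2, 0, -12], "turn": 0},
  {"offset": [2, 0, -16], "turn": 0},
  {"offset": [2, 0, -19], "turn": 0},
  {"offset": [2, 0, -19], "turn": 0},
])

```text
t: 5.7
eef_pos: [0.3366, -0.2827, 0.496]
ee_rot: [-3.137, 0.006, -2.952]
force: [-0.6, 0.1, -0.3]
width: 0.0438
```

```bash
python3 - <<'E'
from h import *
s=get_state();print(s["t"],s["q"].round(2),s["eef_pos"])
c=np.array([.228*np.sin(.24),0,.032+.228*np.cos(.24)])
for y in(PSI-np.pi-np.pi/2,PSI-np.pi/2): print(rel(b2w(c+[0,0,.159+.075]),y),rel(b2w(c+[0,0,.159]),y))
d=grab_frame("top");cv2.imwrite("pics/t3.png",cv2.resize(d["frame"][160:290,310:500],(760,520)))
E
```

```text
5.7 [-0.25 -0.1  -0.32  0.   -1.34 -1.14] [ 0.33661218 -0.28272032  0.49595286]
(array([-22.03,  -6.88,   1.02]), 90.0) (array([-21.99,  -6.84,   8.52]), 90.0)
(array([-22.03,  -6.88,   1.02]), -90.0) (array([-21.99,  -6.84,   8.52]), -90.0)
```

View pics/t3.png

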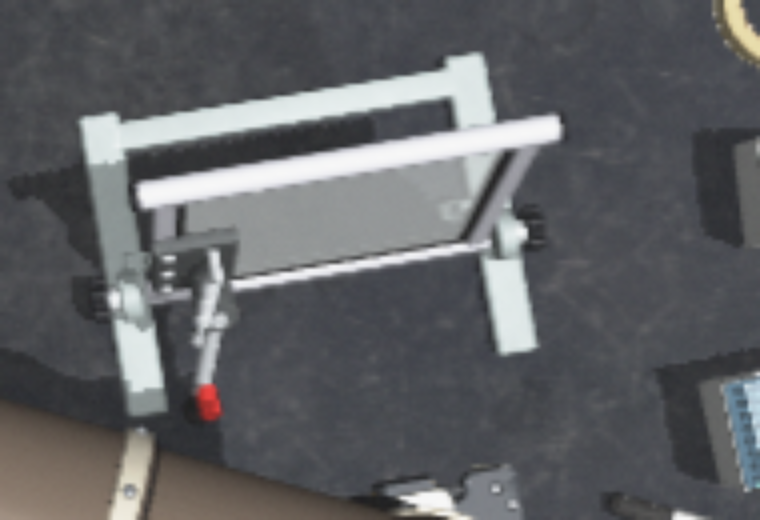

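The top crop shows the leg folded down and forward. The red tang is at (207,402), near base y = +0.09, which fits the end stop. The screen still leans back and the base is unchanged. Next I go above the rail.

Emit:
send_rows([
  {"offset": [-2, -0.7, 0], "turn": -8.5},
  {"offset": [-4, -1.4, 0], "turn": -17},
  {"offset": [-7, -2.1, 0], "turn": -25.5},
  {"offset": [-10, -3, 0], "turn": -34},
  {"offset": [-13, -4, 0], "turn": -42.5},
  {"offset": [-16, -5, 0], "turn": -51},
  {"offset": [-19, -6, 0], "turn": -59.5},
  {"offset": [-22, -6.9, 0], "turn": -68},
], hand=0.4)

```text
t: 6.55
eef_pos: [0.5665, -0.3087, 0.4896]
ee_rot: [3.139, 0.0, -1.759]
force: [0.1, 0.5, 0.9]
width: 0.0615
```

Emit:
send_rows([
  {"offset": [0, 0, 0], "turn": -8.5},
  {"offset": [0, 0, 0], "turn": -17},
  {"offset": [0, 0, 0], "turn": -22},
  {"offset": [0, 0, 0], "turn": -22},
])

```text
t: 6.95
eef_pos: [0.5654, -0.3085, 0.4897]
ee_rot: [3.139, 0.001, -1.38]
force: [0.5, -0.0, -0.6]
width: 0.0611
```

```bash
python3 rail.py; python3 - <<'E'
from h import *
s=get_state();print(s["t"],s["q"].round(2),s["eef_pos"],s["ee_rot"])
c=np.array([.228*np.sin(.24),0,.032+.228*np.cos(.24)])
print(rel(b2w(c+[0,0,.159]),PSI-np.pi/2-np.pi))
print(rel(b2w(c+[0,0,.159]),PSI-np.pi/2))
E
```

```text
7.0 F base [ 0.2 -0.1 -0.3] w 0.0615
rail pts 251 med [0.0517 0.0871 0.2535] front/top pct [0.0485 0.0597] [0.2365 0.2633]
red 0 None
7.0 [-0.2   0.27  0.08 -0.   -1.38  0.38] [ 0.56526969 -0.30855955  0.49006091] [ 3.13969725e+00  1.06118688e-03 -1.38353855e+00]
(array([ 0.04, -0.08,  7.76]), 179.8)
(array([ 0.04, -0.08,  7.76]), -0.2)
```

Emit:
send_rows([
  {"offset": [0, -0.1, 2], "turn": 0},
  {"offset": [0, -0.1, 4], "turn": 0},
  {"offset": [0, -0.1, 5.5], "turn": 0},
  {"offset": [0, -0.1, 6.5], "turn": 0},
  {"offset": [0, -0.1, 7.3], "turn": 0},
  {"offset": [0, -0.1, 7.7], "turn": 0},
  {"offset": [0, -0.1, 7.7], "turn": 0},
])

```text
t: 7.7
eef_pos: [0.5661, -0.3085, 0.4144]
ee_rot: [3.141, 0.0, -1.382]
force: [-1.1, 0.2, 0.6]
width: 0.0613
```

Emit:
send_rows([
  {"offset": [0, 0, 0], "turn": 0},
  {"offset": [0, 0, 0], "turn": 0},
  {"offset": [0, 0, 0], "turn": 0},
  {"offset": [0, 0, 0], "turn": 0},
  {"offset": [0, 0, 0], "turn": 0},
  {"offset": [0, 0, 0], "turn": 0},
], hand=-1, squeeze=15)

```text
t: 8.3
eef_pos: [0.5664, -0.3084, 0.4149]
ee_rot: [-3.141, -0.0, -1.381]
force: [3.3, 0.5, 2.1]
width: 0.019
```

```bash
python3 rail.py; python3 - <<'E'
from h import *
s=get_state();print("grasp pt base",w2b(s["eef_pos"]-[0,0,.159]).round(4),s["ee_rot"].round(3))
E
```

```text
8.35 F base [ 2.9 -1.   0. ] w 0.0175
rail pts 257 med [0.0504 0.0873 0.2536] front/top pct [0.047  0.0584] [0.2361 0.2633]
red 0 None
grasp pt base [0.0547 0.0003 0.256 ] [-3.14  -0.    -1.381]
```

Emit:
send_rows([
  {"offset": [0, 0.45, -0.1], "turn": 0},
  {"offset": [0, 0.9, -0.2], "turn": 0},
  {"offset": [0, 1.4, -0.3], "turn": 0},
  {"offset": [0, 2.0, -0.4], "turn": 0},
  {"offset": [0, 2.5, -0.47], "turn": 0},
  {"offset": [0, 3.0, -0.53], "turn": 0},
  {"offset": [0, 3.0, -0.53], "turn": 0},
])

```text
t: 9.05
eef_pos: [0.5357, -0.3143, 0.42]
ee_rot: [3.141, 0.0, -1.382]
force: [1.0, 0.8, 1.3]
width: 0.0178
```

```bash
python3 rail.py; python3 - <<'E'
from h import *
s=get_state();print("grasp pt base",w2b(s["eef_pos"]-[0,0,.159]).round(4),s["ee_rot"].round(3))
E
```

```text
9.1 F base [0.3 1.6 0.7] w 0.0175
rail pts 277 med [0.0194 0.0859 0.2567] front/top pct [0.0159 0.0262] [0.2368 0.2686]
red 0 None
grasp pt base [0.0237 0.0003 0.261 ] [ 3.141  0.    -1.382]
```

Tracks well with low forces. I finish the arc, slowing towards the end.

Emit:
send_rows([
  {"offset": [0, 0.5, -0.05], "turn": 0},
  {"offset": [0, 1.0, -0.08], "turn": 0},
  {"offset": [0, 1.5, -0.1], "turn": 0},
  {"offset": [0, 1.9, -0.12], "turn": 0},
  {"offset": [0, 2.2, -0.13], "turn": 0},
  {"offset": [0, 2.35, -0.13], "turn": 0},
  {"offset": [0, 2.35, -0.13], "turn": 0},
  {"offset": [0, 2.35, -0.13], "turn": 0},
], squeeze=20)

```text
t: 9.9
eef_pos: [0.5135, -0.3184, 0.4211]
ee_rot: [3.141, 0.0, -1.381]
force: [-0.3, 3.1, 0.5]
width: 0.0173
```

```bash
python3 rail.py; python3 - <<'E'
from h import *
s=get_state();print("grasp pt base",w2b(s["eef_pos"]-[0,0,.159]).round(4),s["ee_rot"].round(3))
d=grab_frame("scene");P=w2b(cloud(d));cv2.imwrite("pics/s4.png",cv2.resize(d["frame"][110:260,320:480],(640,600)))
# panel/front-post slope: points y in .09...13
for z in np.arange(.15,.27,.015):
    k=(abs(P[...,2]-z)<.0075)&(P[...,1]>.03)&(P[...,1]<.13)&(abs(P[...,0])<.05);print(round(z,3),k.sum(),np.median(P[k],0).round(4) if k.any() else None)
d=grab_frame("top");P=cloud(d);g=d["frame"][...,1]
cv2.imwrite("pics/t4.png",cv2.resize(d["frame"][160:290,310:500],(760,520)))
P0=np.load("top0.npz");A=P0["P"];f=P0["f"]
# base corner parts: compare visible rear feet
import itertools
for nm,Q,F in(("0",A,f),("now",P,d["frame"])):
    m=np.zeros(g.shape,bool);m[170:200,320:345]=1
    k=m&(F[...,1]>130)&(Q[...,2]<.06);print(nm,k.sum(),np.nanmean(Q[k],0))
E
```

```text
9.95 F base [1.1 2.3 0.8] w 0.0177
rail pts 265 med [-0.0023  0.087   0.2593] front/top pct [-0.0067  0.0055] [0.2372 0.2693]
red 0 None
grasp pt base [0.0009 0.0004 0.2622] [ 3.141  0.    -1.381]
0.15 3 [0.001  0.0373 0.1548]
0.165 22 [-0.0135  0.0758  0.1701]
0.18 116 [-0.0069  0.0889  0.1828]
0.195 101 [0.0006 0.0869 0.1948]
0.21 101 [0.0004 0.0897 0.2104]
0.225 102 [0.0005 0.0875 0.2247]
0.24 98 [-2.000e-04  9.060e-02  2.394e-01]
0.255 77 [-0.0045  0.0815  0.2559]
0.27 108 [-0.0026  0.0812  0.2677]
0 137 [ 0.60484172 -0.16595947  0.0131807 ]
now 0 [nan nan nan]<stdin>:14: RuntimeWarning: Mean of empty slice
```

View pics/t4.png

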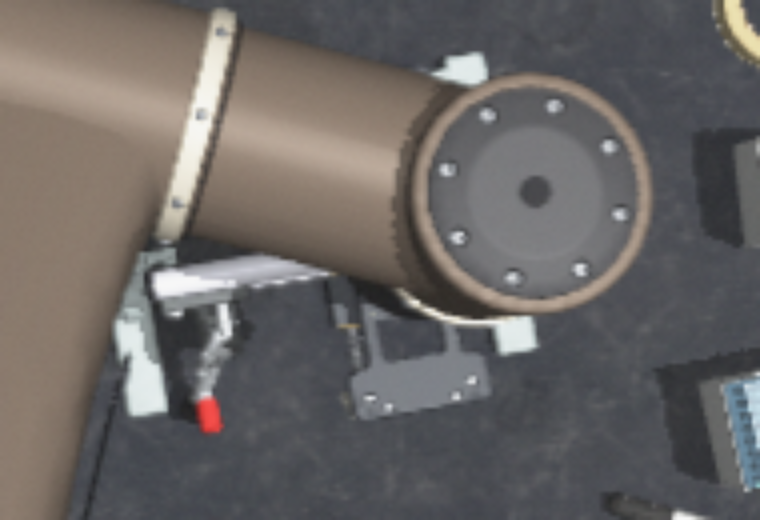

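View pics/s4.png

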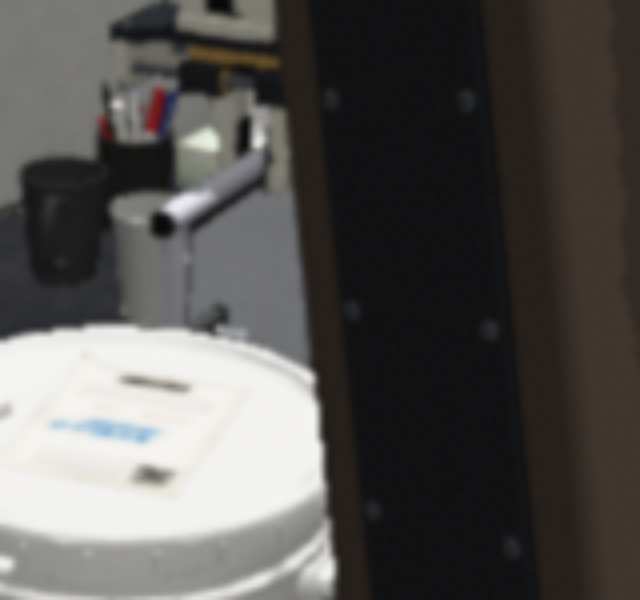

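The panel face is vertical (x constant to about 1 mm over 45 mm) and the rail is above the hub axis. The front foot tips are where they were, at (145,390) and (517,335), and the tang is at (207,415), so the leg is down. I let it settle, then hand in.

Emit:
send_rows([
  {"offset": [0, 0, 0], "turn": 0},
  {"offset": [0, 0, 0], "turn": 0},
  {"offset": [0, 0, 0], "turn": 0},
  {"offset": [0, 0, 0], "turn": 0},
  {"offset": [0, 0, 0], "turn": 0},
])

```text
t: 10.55
eef_pos: [0.5136, -0.3184, 0.4212]
ee_rot: [3.142, 0.0, -1.381]
force: [-0.3, 3.2, -0.4]
width: 0.0177
```

```bash
python3 rail.py; python3 -c "
from station import *
print(job_done())"
```

```text
10.6 F base [0.5 3.2 0.3] w 0.0171
rail pts 265 med [-0.0018  0.0852  0.2592] front/top pct [-0.0066  0.0045] [0.2372 0.2696]
red 0 None
the job is handed in; nothing more can be done
None
```

I carried the kickstand round by its red sleeve until past centre and let it go. It snapped down while the screen still leaned on its back stops. Then I gripped the top rail, brought the screen upright and handed in at 10.6 s, still holding the rail at a 20 N grip setting.

The last checks:
- **Upright:** the rail was within about 2 mm of being directly above the hub axis, and the panel face was plumb to about 0.02 rad.
- **Still:** two rail readings about 0.65 s apart differed by only 0.5 mm.
- **Grip:** the fingers read about 17 mm apart on the 18 mm rail, with only about 3 N on the wrist.
- **Kickstand:** the top view showed the leg down and forward, near its end-stop position. I judged this by eye and did not measure the angle.
- **Base:** its front feet looked unmoved in the top view. My numeric check on the rear foot returned nothing because the arm was in the way.
- **Bystanders:** I kept well clear of them but did not measure them again.

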